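Order up: push the serving paddle out for pick-up and ring the bell

TASK

This order is ready on the low pick-up shelf. Without picking anything up, push the wooden serving paddle along the shelf until its whole handle sticks straight out past the shelf's right-hand end and the shoulders, where handle meets board, are level with that end; the espresso cup and water glass ride along on it untouched and stay standing. Once it lies ready, ring the service bell by pressing its plunger down, let go, and leave everything else where it is.

Things in the scene. Friction and masses are not known exactly. Their poses are not given: they have to be found in the camera images.
- pickup_shelf: low fixed pick-up shelf: dark wooden plank 200 mm deep (its x) by 440 mm long (its y) by 20 mm thick on steel feet, top surface 60 mm above the worktop; the origin is on the worktop under its centre; its -y axis points to its right-hand end as the robot sees it. Its yaw varies by up to 10 degrees
- shelf_end (a point): middle of the right-hand (-y) end of the shelf, at the height of its top surface; axes as the shelf's (-y points out past the end)
- paddle: loose light-wood serving paddle lying flat, 12 mm thick, 0.3 kg: board 150 mm (x) by 180 mm (y), handle 85 mm long, 36 to 43 mm wide, in the middle of its -y edge. Origin: underside of the board's centre (shoulders y -90, handle tip -175, rear edge +90 mm). Starts wholly on the shelf, handle to the right, turned up to 11 degrees, shoulders 90 to 170 mm short of the end, 75 mm or more of bare shelf behind it
- paddle_shoulder (a point): point on the paddle's top surface, on its centre line, where the handle leaves the board (the line of the shoulders); axes as the paddle's
- espresso_cup: white porcelain espresso cup standing loose on the paddle, bowl 63 mm wide, 56 mm high, 0.14 kg; origin at its underside, 10 mm from the bowl's axis on the handle's side (the handle points to its -y). The bowl is on the robot's side of the board near the middle, its wall at least 40 mm from the board's rear edge
- water_glass: clear glass tumbler standing loose on the paddle, 67 mm wide, 85 mm high, 0.16 kg; origin at the centre of its underside. It stands beside the cup, farther from the robot and nearer the handle
- service_bell: loose steel service bell on the worktop to the left of the shelf: black base 74 mm across, dome up to 45 mm high, 0.35 kg; origin at the centre of its underside
- bell_plunger (a joint): travel of the bell's plunger: 0 m up, 0.005 m fully down; it starts to move at about 2 N and is fully down at 4.5 N, and springs back by itself; the bell sounds at 0.003 m
- bell_button (a point): centre of the top of the plunger's round button (20 mm across), 63 mm above the worktop when up
- sugar_jar: bystander: glass sugar jar, 61 mm wide, 100 mm high, on the worktop, either on the left beyond the bell (100 mm or more between their axes) or near the front right corner of the shelf; origin at the centre of its underside
- milk_pitcher: bystander: small steel milk pitcher, 83 mm high, 68 by 95 mm, on the worktop, at whichever of the two places the sugar jar is not; clear of where the handle comes out; origin at the centre of its underside
Mind the look-alikes: they are no part of the job. What is shaped like the service_bell but orange is not meant.

How it is judged (in metres and radians):
On the way, in this order (a step that is already met when the one before it is completed fails the run):
1. the paddle lies ready: shoulders level with the shelf's end, handle straight out, cup and glass standing on it (y of paddle_shoulder in the frame of shelf_end between -0.012 and 0.012 m and angle between the y axis of paddle and the y axis of pickup_shelf, either way round below 0.15 rad and height (world z) of paddle between 0.055 and 0.066 m and angle between paddle's own z axis and vertical below 0.05 rad and linear speed of paddle below 0.02 m/s and angle between each of espresso_cup, water_glass's own z axis and vertical below 0.1 rad and z of espresso_cup in the frame of paddle between 0.006 and 0.02 m and horizontal distance between each of espresso_cup, water_glass and paddle below 0.09 m and z of water_glass in the frame of paddle between 0.006 and 0.02 m), for 0.3 s.
2. the bell is rung: plunger pressed by the robot (value of joint bell_plunger above 0.003 m and y of paddle_shoulder in the frame of shelf_end between -0.012 and 0.012 m and angle between the y axis of paddle and the y axis of pickup_shelf, either way round below 0.15 rad and height (world z) of paddle between 0.055 and 0.066 m and angle between paddle's own z axis and vertical below 0.05 rad and linear speed of paddle below 0.02 m/s and contact force between the fingers and service_bell above 0.5 N), for 0.02 s.
At the end, for the whole second after the job is handed in: Paddle flat and still on the shelf, shoulders within 12 mm of its right-hand end, handle within 0.15 rad of straight out; cup and glass upright (within 0.1 rad) on the board; the bell was rung after that, its plunger is up again and it stands on its base (all of step 1 and value of joint bell_plunger below 0.0015 m and angle between service_bell's own z axis and vertical below 0.05 rad and linear speed of each of espresso_cup, water_glass below 0.02 m/s); the robot touches nothing.
It fails at once if the paddle is lifted off the shelf or tipped (height (world z) of paddle above 0.07 m or height (world z) of paddle below 0.05 m or angle between paddle's own z axis and vertical above 0.12 rad).
It fails at once if the cup or the glass is touched by the robot or tips (contact force between any of the arm, the fingers and espresso_cup above 0.5 N or contact force between any of the arm, the fingers and water_glass above 0.5 N or angle between any of espresso_cup, water_glass's own z axis and vertical above 0.25 rad).
It fails at once if the bell is rung before the paddle is out (value of joint bell_plunger above 0.003 m and y of paddle_shoulder in the frame of shelf_end above 0.03 m).
It fails at once if the bell is lifted, tipped or shoved away (height (world z) of service_bell above 0.012 m or angle between service_bell's own z axis and vertical above 0.2 rad or distance of service_bell from where it was at the start of the episode above 0.03 m).
It fails at once if a bystander is disturbed (distance of any of sugar_jar, milk_pitcher from where it was at the start of the episode above 0.02 m).
It also fails if it takes over 54 s, if anything falls off the work surface, if the arm or the gripper's body presses on something with over 40 N, if the wrist force passes 120 N, or if a joint passes its speed limit or range.

ROBOT

A 6-joint arm with a two-finger parallel gripper is mounted at the origin on a cart in front of the work surface, level with it; the furniture and walls round the work are solid. World frame = base frame: x ahead of the robot, y to its left, z up, the work surface at z = 0. Lengths are in mm, angles in degrees, forces in N, time in s.
With the tool pointing down it reaches from about 350 to 875 mm from the base axis. Payload 4.2 kg.
Tool frame: the origin (TCP) lies on the centre line of the jaws, within the pads' length; the fingertips stand 19 mm ahead of it and the grasp point (between the pads) is the TCP; z points along the fingers, y is the line along which they close (so a half turn about z gives the same grasp; the last joint's range is limited). The gripper opens to 87 mm and grips with 3 to 60 N. Pads are 19 mm wide; open, the fingers measure 117 mm over their backs; the gripper's body (75 mm by 190 mm) begins 51 mm behind the grasp point.
Start: joints at [85.577, 22.042, 0.453, 0, -68.411, -14.817], TCP at [205.92, 590.081, 241.55] pointing down, gripper open.
Joint ranges: [-179.83, 179.83], [-69.29, 118.12], [-61.27, 80.66], [-181.25, 117.63], [-171.15, -9.14], [-177.46, 177.46]. Speed limits (degrees/s): [159.86, 159.86, 180, 180, 180, 180].

INTERFACE

Orientations are given as [roll, pitch, yaw] about the fixed x, y, z axes, in that order (R = Rz(yaw) Ry(pitch) Rx(roll)).
In Python, from cell import ctrl gives the robot as it stands.
- The arm moves only by the tool drive_tool, never from a script. Its argument "plan" is a list of rows, each an object with "travel": the shift along the tool's x, y, z in cm, a list of three; "turn": the turn about the tool's z in degrees; "hand": the opening, from 0 (shut) to 1 (fully open). A call has 1 to 12 rows; each row is the pose to reach, as a shift and turn from the pose commanded when the call began, along the tool's axes at that moment; what a row does not reach only later rows make up. A row lasts 1/8 s, in which the tool goes at most 62.5 mm and 10.7 degrees, less where a joint would pass 70% of its speed; a pose out of reach is approached as far as the arm can. A call with a gripper value outside its range is refused whole. The fingers move at their own pace and stop on an object; the grip force is fixed at half the most. Time passes only in rows, so rows that repeat a pose let the fingers close. It gives the time, the measured TCP pose, the force, the opening and the grip force at its end, in the units of the state.
- ctrl.get_state(): the state, without advancing time (a new reading comes with each control period).
- ctrl.grab_frame(name): name is "scene" or "top" or "wrist"; returns a dict with "pixels" (400x640x3 uint8, red, green, blue), "fx", "fy", "cx", "cy" (pixels), "view" (4x4, takes a point from world to camera coordinates). Camera axes: x right, y down, z forward; pixel columns grow to the right and rows downward; lengths in mm; the calibration is good to about 2 mm. A picture is of the moment at which its call begins. There is no depth.
- ctrl.finish_job(): hands the job in; it is judged then, once.
Trained networks look in the newest picture that a camera, given by its name, has taken for a name from the list of things; names that differ only in an ending like _2 or _b are one class to them, and where a whole thing is asked for, a point or a joint stands for the part that bears it (a point fixed in the world has none). Each returns a list of dicts, best first, with "confidence" (0 to 1); they miss things now and then, are a little off and sometimes report something else, mostly with a low value. They report only what shows in the picture. A call takes as long as a camera call. They do not tell look-alikes from the thing itself.
- ctrl.spot_in(camera, thing): "position" ([x, y, z] in mm, in world coordinates, good to about 4 mm: the middle of the surface that is visible of it).
- ctrl.pinpoint(camera, thing): "position" ([x, y, z] in mm, in world coordinates, good to about 4 mm: a listed point, or the origin of a listed thing).
The state is a dict: "time": time; "joint_positions": joint angles; "joint_vel": joint speeds; "joint_torque": joint torques, N m; "position": TCP position; "tcp_rot": TCP orientation; "ft_force": force on the tool from outside, world axes, zero at the start; "ft_torque": the same for the moment, N m; "opening": opening from 0.0 (shut) to 1.0 (fully open); "grip_force": force on a finger pad.
Only numpy, scipy, OpenCV 4.12 (cv2) and the standard library are available. Lean on these libraries where they do the work, as an engineer would, in place of code of your own. Each camera call takes 0.05 s, during which the arm holds its last target. There are 200 camera calls.

## Working session

There is one attempt and no reset: what is moved stays moved. The work goes in short steps, Python scripts to look and compute and a tool call to move; the robot and the scene stay as the last step left them, time stands still between calls to the robot, and variables do not carry over. Pictures are saved under pics/ and viewed, at most 10 in all, crops included, and the job is handed in when it is done.

Besides the shell and the picture viewer there is one more tool, called after ">>>" as a command line: name --argument value ..., lists and objects as JSON in quotes. drive_tool: Moves the arm, as the interface text tells. Its arguments: {"type":"object","properties":{"plan":{"type":"array"}},"required":["plan"]}

```bash
mkdir -p pics; ls
cat > h.py <<'E'
import numpy as np, cv2
from cell import ctrl
def grab(cam,fn=None):
    f=ctrl.grab_frame(cam)
    if fn: cv2.imwrite('pics/'+fn,cv2.cvtColor(f['pixels'],cv2.COLOR_RGB2BGR))
    return f
def ray(f,uv,z):
    V=np.array(f['view']);R=V[:3,:3];t=V[:3,3];c=-R.T@t
    d=R.T@np.array([(uv[0]-f['cx'])/f['fx'],(uv[1]-f['cy'])/f['fy'],1]);return c+d*(z-c[2])/d[2]
def proj(f,p):
    V=np.array(f['view']);q=V[:3,:3]@np.array(p)+V[:3,3];return np.array([f['fx']*q[0]/q[2]+f['cx'],f['fy']*q[1]/q[2]+f['cy']])
E
python3 - <<'E'
from h import *
for c in ['scene','top']:
    grab(c,c+'0.png')
    for n in ['pickup_shelf','shelf_end','paddle','paddle_shoulder','espresso_cup','water_glass','service_bell','bell_button','sugar_jar','milk_pitcher']:
        print(c,n,[(np.round(d['position']).tolist(),round(d['confidence'],2)) for d in ctrl.pinpoint(c,n)[:3]])
s=ctrl.get_state();print(s['time'],s['position'],s['tcp_rot'],s['opening'])
E
```

```text
pics
scene pickup_shelf [([545.0, 23.0, -0.0], 0.83)]
scene shelf_end [([560.0, -198.0, 60.0], 0.94)]
scene paddle [([555.0, 17.0, 58.0], 0.59)]
scene paddle_shoulder []
scene espresso_cup [([514.0, 25.0, 70.0], 0.68)]
scene water_glass [([587.0, -27.0, 71.0], 0.6)]
scene service_bell [([484.0, 326.0, 4.0], 0.8), ([358.0, 262.0, -1.0], 0.5), ([334.0, 395.0, 1.0], 0.5)]
scene bell_button [([629.0, 352.0, 3.0], 0.66), ([358.0, 268.0, 64.0], 0.39), ([564.0, -196.0, 59.0], 0.35)]
scene sugar_jar [([414.0, -374.0, -2.0], 0.94)]
scene milk_pitcher [([632.0, 350.0, 2.0], 0.73)]
top pickup_shelf []
top shelf_end [([560.0, -201.0, 61.0], 0.96)]
top paddle [([554.0, 18.0, 60.0], 0.94)]
top paddle_shoulder [([559.0, -65.0, 74.0], 0.85)]
top espresso_cup [([519.0, 20.0, 71.0], 0.8)]
top water_glass [([592.0, -27.0, 67.0], 0.66)]
top service_bell [([339.0, 393.0, -2.0], 0.81), ([480.0, 326.0, -1.0], 0.67), ([362.0, 261.0, -0.0], 0.57)]
top bell_button [([483.0, 328.0, 64.0], 0.52), ([364.0, 264.0, 60.0], 0.48), ([337.0, 392.0, 64.0], 0.43)]
top sugar_jar [([412.0, -376.0, -2.0], 0.91)]
top milk_pitcher [([632.0, 348.0, 2.0], 0.89)]
1.1 [205.9369889  590.08718215 241.54838167] [-1.79998453e+02 -1.15339831e-03 -1.92411660e+01] 1.0009637299757197
```

View pics/scene0.png

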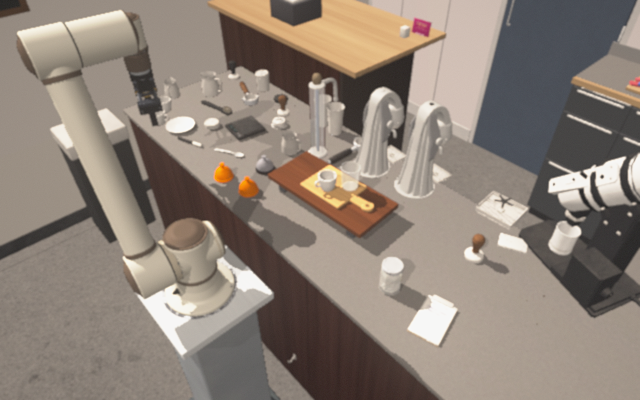

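View pics/top0.png

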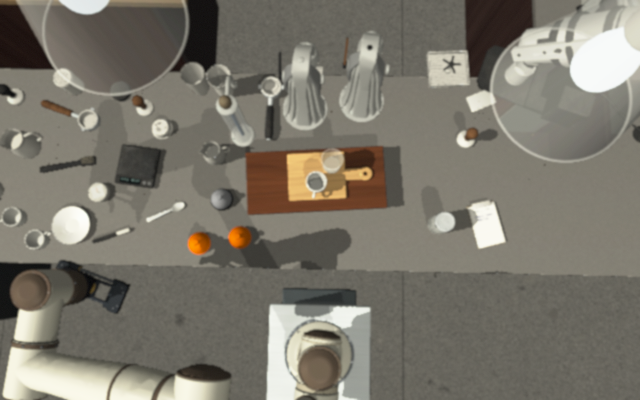

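The scene picture shows the steel bell at (264,163) next to two orange look-alikes at (223,172) and (248,186). In the top picture the real bell is at (222,199), the shelf spans (247–386, 147–214), and the paddle's handle points right at (367,174). The real bell is therefore the candidate at about (482,327). Next I'll get edge directions from the colours.

Run:
```python
from h import *
for k in range(1):
  f=grab('top'); hsv=cv2.cvtColor(f['pixels'],cv2.COLOR_RGB2HSV)
  H,S,V=[hsv[...,i].astype(int) for i in range(3)]
  print(hsv[200,260],hsv[160,300],hsv[174,355],hsv[180,378],hsv[199,222],hsv[240,300])
  roi=np.zeros(H.shape,bool);roi[135:225,235:400]=1
  wood=roi&(S>90)
  pad=roi&(S>90)&(V>140)
  for name,m,z in [('shelf',wood,60),('pad',pad,72)]:
    cs=cv2.findContours(m.astype('uint8'),cv2.RETR_EXTERNAL,cv2.CHAIN_APPROX_NONE)[0]
    c=max(cs,key=cv2.contourArea)
    w=np.array([ray(f,p,z)[:2] for p in c[:,0].astype(float)],np.float32)
    r=cv2.minAreaRect(w);print(name,r);print(np.round(cv2.boxPoints(r),1).tolist())
    if name=='pad':
      # edges: rear edge points (max y), board sides
      def fit(sel): 
        vx,vy,x,y=cv2.fitLine(w[sel],cv2.DIST_HUBER,0,.01,.01).ravel();return np.round([vx,vy,x,y],3)
      y=w[:,1];x=w[:,0];ym=y.max();xm=np.median(x)
      print('rear',fit((y>ym-12)&(abs(x-555)<55)));print('range',w.min(0),w.max(0))
      for lo in range(-150,120,15):
        q=w[(y>lo)&(y<=lo+15)]
        if len(q):print(lo,q[:,0].min(),q[:,0].max())
```

```text
[ 10 167 107] [ 19 128 237] [ 18 132 223] [ 11 163 114] [ 40   7 114] [18 31 82]
shelf ((540.9780883789062, 25.5494384765625), (199.68861389160156, 440.2295227050781), 3.9710781574249268)
[[426.1000061035156, 238.1999969482422], [456.6000061035156, -201.0], [655.7999877929688, -187.10000610351562], [625.2999877929688, 252.10000610351562]]
pad ((550.7620849609375, 24.95490264892578), (154.11122131347656, 181.8788299560547), 3.9698219299316406)
[[467.6000061035156, 110.30000305175781], [480.20001220703125, -71.0999984741211], [633.9000244140625, -60.400001525878906], [621.2999877929688, 121.0]]
rear [9.98000e-01 6.80000e-02 5.50091e+02 1.14784e+02]
range [468.88153 -68.80653] [627.615   119.60169]
-75 481.85345 535.7639
-60 481.5227 535.6983
-45 478.03696 535.37024
-30 477.70596 557.2678
-15 477.3749 569.6927
0 477.11002 627.615
15 473.62515 627.4208
30 473.2938 627.0971
45 472.96237 623.5317
60 472.63092 623.2077
75 469.21326 622.9485
90 468.88153 622.62445
105 471.96783 622.30035
```

>>> drive_tool --plan '[{"travel": [2,1.2,0.2],"turn": 3,"hand": 1},{"travel": [6,3.8,0.5],"turn": 9,"hand": 1},{"travel": [11,7,1],"turn": 16,"hand": 1},{"travel": [16,10.2,1.4],"turn": 23,"hand": 1},{"travel": [21,13.4,1.8],"turn": 30,"hand": 1},{"travel": [26,16.5,2.3],"turn": 37.5,"hand": 1},{"travel": [31,19.7,2.8],"turn": 45,"hand": 1},{"travel": [36,22.9,3.2],"turn": 52,"hand": 1},{"travel": [41,26,3.7],"turn": 59,"hand": 1},{"travel": [44.5,28.2,4],"turn": 64,"hand": 1},{"travel": [46.3,29.4,4.2],"turn": 66.8,"hand": 1},{"travel": [46.3,29.4,4.2],"turn": 66.8,"hand": 1}]'

```text
time: 2.65
position: [546.4, 157.7, 199.1]
tcp_rot: [179.9, -0.0, -86.3]
ft_force: [0.1, -0.3, 1.3]
opening: 0.998
grip_force: 0.0
```

Run:
```python
from h import *
f=grab('wrist','w1.png');V=np.array(f['view']);print(V.round(2).tolist(),-V[:3,:3].T@V[:3,3])
for c in ['wrist','top']:
    if c=='top': grab('top')
    for n in ['shelf_end','paddle','paddle_shoulder','espresso_cup','water_glass']:
        print(c,n,[(np.round(d['position']).tolist(),round(d['confidence'],2)) for d in ctrl.pinpoint(c,n)[:2]])
s=ctrl.get_state();print(s['time'],s['position'],s['tcp_rot'],s['opening'])
```

```text
[[-1.0, -0.06, 0.0, 556.22], [-0.06, 0.95, 0.3, -140.37], [-0.02, 0.3, -0.95, 316.22], [0.0, 0.0, 0.0, 1.0]] [552.92455291  75.85058146 342.92697698]
wrist shelf_end []
wrist paddle [([554.0, 24.0, 65.0], 0.65)]
wrist paddle_shoulder []
wrist espresso_cup [([516.0, 19.0, 72.0], 0.77)]
wrist water_glass []
top shelf_end [([561.0, -201.0, 60.0], 0.95)]
top paddle [([554.0, 16.0, 63.0], 0.73)]
top paddle_shoulder [([560.0, -67.0, 74.0], 0.78), ([517.0, 20.0, 69.0], 0.57)]
top espresso_cup [([519.0, 22.0, 74.0], 0.56), ([633.0, 347.0, 1.0], 0.51)]
top water_glass []
3.25 [546.05908855 160.2425101  199.60038209] [-1.79996450e+02  2.80459077e-03 -8.60068482e+01] 1.0007171215724433
```

View pics/w1.png

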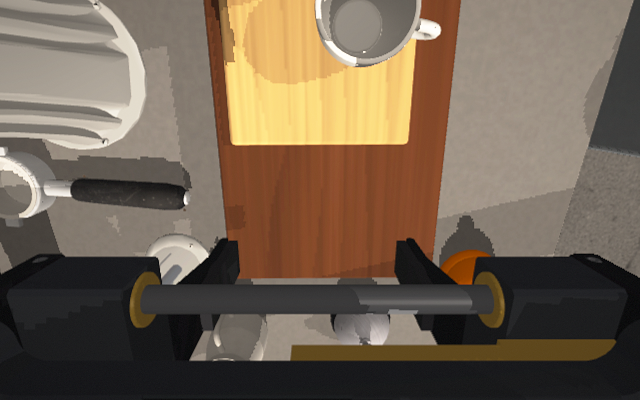

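The wrist picture shows the board's rear edge at row ~145 from column 232 to 409. The cup is at (368,30), with bare shelf down to row ~277, and the fingers are behind the edge. Next I'll refine the edges.

Run:
```python
from h import *
f=grab('wrist'); P=f['pixels'].astype(int)
pad=((P[...,0]>190)&(P[...,0]-P[...,2]>50)).astype('uint8')
pts=[(u,np.where(pad[:200,u])[0].max()+.5) for u in range(245,400,5)]
w=np.array([ray(f,(u+.5,v+.5),72)[:2] for u,v in pts],np.float32)
l=cv2.fitLine(w,cv2.DIST_HUBER,0,.01,.01).ravel();print('rear',l,np.degrees(np.arctan2(l[1],l[0])))
L=[];R=[]
for v in range(90,135,3):
    c=np.where(pad[v,200:450])[0]+200;L.append(ray(f,(c.min(),v+.5),72)[:2]);R.append(ray(f,(c.max()+1,v+.5),72)[:2])
for n,q in [('L',L),('R',R)]:
    l=cv2.fitLine(np.array(q,np.float32),cv2.DIST_HUBER,0,.01,.01).ravel();print(n,l)
red=((P[...,0]-P[...,2]>30)&(P[...,0]-P[...,1]>22)).astype('uint8')
for v in (150,170,190,210,230):
    c=np.where(red[v,190:470])[0]+190;a=ray(f,(c.min(),v+.5),60);b=ray(f,(c.max()+1,v+.5),60);print(v,a[:2],b[:2],np.hypot(*(a-b)[:2]))
for u in (260,300,340,380):
    c=np.where(red[:290,u])[0];print(u,c.max(),ray(f,(u,c.max()+1),60)[:2])
```

```text
rear [9.9761021e-01 6.9092974e-02 5.4864801e+02 1.1039283e+02] 3.961892
L [ 7.1639352e-02 -9.9743062e-01  6.2291003e+02  9.2521568e+01]
R [ 5.7364501e-02 -9.9835330e-01  4.7592203e+02  8.0914742e+01]
150 [635.47858153 125.23804552] [437.60816941 111.53559554] 198.34428937529938
170 [634.06853591 143.02370072] [436.04891844 129.31521191] 198.49355547993991
190 [633.51334251 161.55320534] [435.33924332 147.83848353] 198.64809886173558
210 [632.00990358 180.74184267] [433.67484706 167.02062108] 198.80912093743981
230 [630.44661153 200.69439528] [431.94418913 186.96642307] 198.97655368629276
260 275 [597.49511126 247.17155566]
300 275 [557.89633995 244.43533622]
340 275 [518.29376621 241.69885404]
380 275 [478.68738952 238.96210908]
```

>>> drive_tool --plan '[{"travel": [0,0,3],"turn": 0,"hand": 1},{"travel": [0,0,7.5],"turn": 0,"hand": 1},{"travel": [0,0,10.5],"turn": 0,"hand": 1},{"travel": [0,0,11.6],"turn": 0,"hand": 1},{"travel": [0,0,11.6],"turn": 0,"hand": 1},{"travel": [1,0,11.6],"turn": 0,"hand": 1},{"travel": [2,0,11.6],"turn": 0,"hand": 1},{"travel": [3,0,11.6],"turn": 0,"hand": 1},{"travel": [3,0,11.6],"turn": 0,"hand": 1}]'

```text
time: 4.42
position: [548.4, 129.0, 84.0]
tcp_rot: [-180.0, 0.0, -86.1]
ft_force: [0.8, -0.6, -1.0]
opening: 0.997
grip_force: 0.0
```

>>> drive_tool --plan '[{"travel": [0.3,0,0],"turn": 0,"hand": 1},{"travel": [0.6,0,0],"turn": 0,"hand": 1},{"travel": [0.9,0,0],"turn": 0,"hand": 1},{"travel": [1.2,0,0],"turn": 0,"hand": 1},{"travel": [1.6,0,0],"turn": 0,"hand": 1},{"travel": [2.1,0,0],"turn": 0,"hand": 1},{"travel": [2.6,0,0],"turn": 0,"hand": 1},{"travel": [3.1,0,0],"turn": 0,"hand": 1},{"travel": [3.6,0,0],"turn": 0,"hand": 1},{"travel": [4.1,0,0],"turn": 0,"hand": 1},{"travel": [4.5,0,0],"turn": 0,"hand": 1},{"travel": [4.7,0,0],"turn": 0,"hand": 1}]'

```text
time: 5.92
position: [551.5, 82.8, 83.5]
tcp_rot: [180.0, -0.0, -86.1]
ft_force: [-0.5, 2.7, -0.6]
opening: 1.0
grip_force: 1.5
```

Run:
```python
from h import *
f=grab('wrist','w2.png');grab('top')
for n in ['shelf_end','paddle','paddle_shoulder','espresso_cup','water_glass']:
    print(n,[(np.round(d['position']).tolist(),round(d['confidence'],2)) for d in ctrl.pinpoint('top',n)[:2]])
s=ctrl.get_state();print(s['time'],s['position'],s['tcp_rot'],s['ft_force'])
```

```text
shelf_end [([558.0, -202.0, 61.0], 0.77)]
paddle [([558.0, -23.0, 62.0], 0.98)]
paddle_shoulder [([562.0, -106.0, 74.0], 0.78)]
espresso_cup [([522.0, -19.0, 71.0], 0.53)]
water_glass [([592.0, -61.0, 72.0], 0.88), ([556.0, -21.0, 63.0], 0.16)]
6.275 [551.2997188  82.758584   83.5707496] [ 1.79960332e+02 -3.97215225e-02 -8.60297618e+01] [-0.21031109  0.80326191  0.37793207]
```

View pics/w2.png

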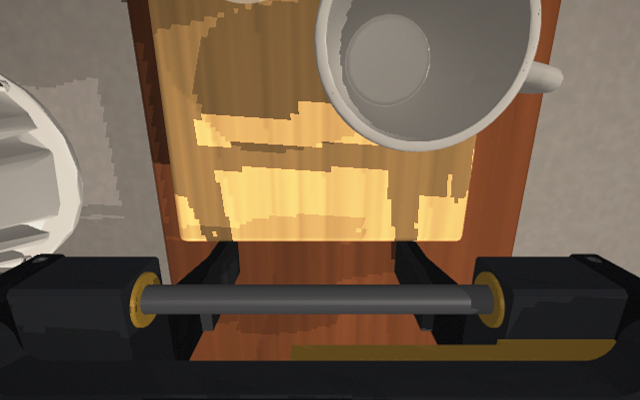

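The wrist picture shows the fingers against the rear edge at (230,241) and (400,241). The edge is level, and the cup is standing at (425,60). I'll keep pushing.

>>> drive_tool --plan '[{"travel": [0.2,0,0],"turn": 0,"hand": 1},{"travel": [0.6,0,0],"turn": 0,"hand": 1},{"travel": [1.1,0,0],"turn": 0,"hand": 1},{"travel": [1.7,0,0],"turn": 0,"hand": 1},{"travel": [2.3,0,0],"turn": 0,"hand": 1},{"travel": [2.9,0,0],"turn": 0,"hand": 1},{"travel": [3.5,0,0],"turn": 0,"hand": 1},{"travel": [4.1,0,0],"turn": 0,"hand": 1},{"travel": [4.7,0,0],"turn": 0,"hand": 1},{"travel": [5.2,0,0],"turn": 0,"hand": 1},{"travel": [5.5,0,0],"turn": 0,"hand": 1},{"travel": [5.6,0,0],"turn": 0,"hand": 1}]'

```text
time: 7.78
position: [555.4, 27.1, 83.6]
tcp_rot: [-180.0, 0.0, -86.1]
ft_force: [0.2, 4.8, 0.4]
opening: 0.998
grip_force: 2.0
```

>>> drive_tool --plan '[{"travel": [0.2,0,0],"turn": 0,"hand": 1},{"travel": [0.5,0,0],"turn": 0,"hand": 1},{"travel": [0.9,0,0],"turn": 0,"hand": 1},{"travel": [1.3,0,0],"turn": 0,"hand": 1},{"travel": [1.7,0,0],"turn": 0,"hand": 1},{"travel": [2.0,0,0],"turn": 0,"hand": 1},{"travel": [2.2,0,0],"turn": 0,"hand": 1},{"travel": [2.2,0,0],"turn": 0,"hand": 1}]'

```text
time: 8.78
position: [556.9, 4.9, 83.6]
tcp_rot: [180.0, -0.0, -86.0]
ft_force: [0.9, 2.0, 1.4]
opening: 0.999
grip_force: 1.1
```

Run:
```python
from h import *
s=ctrl.get_state();print(s['time'],s['position'],s['tcp_rot'],s['ft_force'])
for c in ('top','top','scene'):
  f=grab(c)
  for n in ['shelf_end','paddle','paddle_shoulder','espresso_cup','water_glass']:
    print(c,n,[(np.round(d['position']).tolist(),round(d['confidence'],2)) for d in ctrl.pinpoint(c,n)[:2]])
  if c=='top': ft=f
a=ft['pixels'][120:240,300:440];cv2.imwrite('pics/t3.png',cv2.resize(a[...,::-1],None,fx=5,fy=5,interpolation=cv2.INTER_CUBIC))
for p in ([558.6,-196.5,60],[558.6,-201,60],[458.8,-203.4,60],[658.4,-189.6,60]): print(p,((proj(ft,p)-[300,120])*5).round())
```

```text
8.775 [556.90575255   4.94996446  83.56821622] [ 1.79994416e+02 -2.17949890e-02 -8.60437444e+01] [0.90559419 2.02220555 1.36527929]
top shelf_end [([559.0, -200.0, 60.0], 0.66)]
top paddle [([563.0, -100.0, 60.0], 0.59)]
top paddle_shoulder [([567.0, -182.0, 74.0], 0.9)]
top espresso_cup [([528.0, -93.0, 72.0], 0.87)]
top water_glass [([597.0, -138.0, 71.0], 0.71)]
top shelf_end [([561.0, -200.0, 60.0], 0.88)]
top paddle [([563.0, -98.0, 60.0], 0.92)]
top paddle_shoulder [([566.0, -184.0, 76.0], 0.57)]
top espresso_cup [([528.0, -93.0, 70.0], 0.87), ([417.0, -374.0, -0.0], 0.58)]
top water_glass [([598.0, -141.0, 69.0], 0.6)]
scene shelf_end [([561.0, -197.0, 60.0], 0.64)]
scene paddle [([561.0, -97.0, 59.0], 0.8), ([544.0, 25.0, 1.0], 0.67)]
scene paddle_shoulder [([567.0, -192.0, 73.0], 0.67)]
scene espresso_cup []
scene water_glass [([595.0, -143.0, 67.0], 0.8)]
[558.6, -196.5, 60] [427. 277.]
[558.6, -201, 60] [434. 277.]
[458.8, -203.4, 60] [438. 434.]
[658.4, -189.6, 60] [417. 124.]
```

View pics/t3.png

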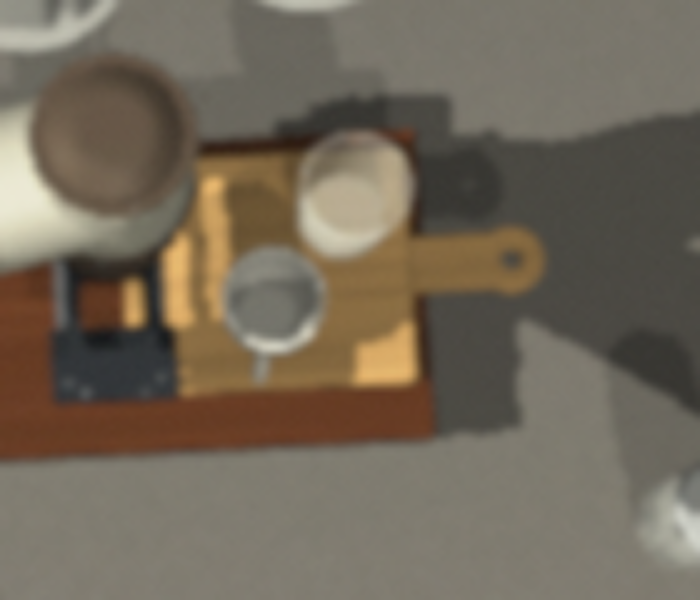

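The top crop shows the handle out past the end. The lower shoulder is at column ~417 and the shelf end at ~431, so it's about 10 mm short. The cup (273,300) and glass (355,190) are both standing. The other estimates average about 11 mm, so I'll push 11 mm more.

>>> drive_tool --plan '[{"travel": [0.2,0,0],"turn": 0,"hand": 1},{"travel": [0.5,0,0],"turn": 0,"hand": 1},{"travel": [0.8,0,0],"turn": 0,"hand": 1},{"travel": [1.0,0,0],"turn": 0,"hand": 1},{"travel": [1.1,0,0],"turn": 0,"hand": 1},{"travel": [1.1,0,0],"turn": 0,"hand": 1}]'

```text
time: 10.42
position: [557.7, -5.8, 83.6]
tcp_rot: [-180.0, -0.0, -86.0]
ft_force: [0.6, 3.0, -0.1]
opening: 1.0
grip_force: 1.2
```

Run:
```python
from h import *
s=ctrl.get_state();print(s['time'],s['position'],s['ft_force'])
for c in ('top','scene','top','scene'):
  f=grab(c)
  for n in ['shelf_end','paddle','paddle_shoulder']:
    print(c,n,[(np.round(d['position'],1).tolist(),round(d['confidence'],2)) for d in ctrl.pinpoint(c,n)[:1]])
  if c=='top': ft=f
  else: fs=f
a=cv2.resize(ft['pixels'][140:220,360:410],None,fx=7,fy=7,interpolation=cv2.INTER_CUBIC)
u,v=proj(fs,[560,-198,60]).astype(int);print(u,v)
b=cv2.resize(fs['pixels'][v-40:v+40,u-32:u+25],None,fx=7,fy=7,interpolation=cv2.INTER_CUBIC)
cv2.imwrite('pics/t4.png',np.hstack([a,b])[...,::-1])
# direct subpixel: rows crossing lower shoulder vs end
P=ft['pixels'].astype(int);d=P[...,0]-P[...,2]
for r in range(190,205,2): print(r,d[r,376:394].tolist())
```

```text
10.425 [557.73777425  -5.82316331  83.55368739] [ 0.56079606  3.01336126 -0.1086861 ]
top shelf_end []
top paddle [([563.8, -110.2, 61.8], 0.84)]
top paddle_shoulder [([568.4, -192.9, 74.6], 0.96)]
scene shelf_end [([560.6, -197.0, 62.1], 0.57)]
scene paddle [([562.6, -110.9, 61.9], 0.74)]
scene paddle_shoulder [([569.2, -202.9, 70.6], 0.77)]
top shelf_end []
top paddle [([563.9, -107.6, 60.7], 0.82)]
top paddle_shoulder [([570.9, -193.2, 71.4], 0.6)]
scene shelf_end []
scene paddle [([562.0, -106.9, 58.6], 0.61)]
scene paddle_shoulder [([568.4, -198.9, 67.2], 0.9)]
380 218
190 [109, 113, 115, 115, 116, 116, 116, 117, 115, 101, 73, 34, 10, 8, 8, 8, 9, 9]
192 [111, 115, 115, 114, 116, 116, 117, 116, 117, 107, 82, 41, 13, 8, 8, 8, 9, 8]
194 [116, 117, 118, 118, 117, 116, 116, 117, 118, 112, 87, 44, 13, 8, 8, 8, 8, 8]
196 [97, 100, 98, 96, 92, 87, 85, 84, 84, 73, 51, 22, 9, 8, 9, 8, 8, 9]
198 [68, 67, 68, 67, 67, 68, 68, 67, 65, 56, 35, 15, 8, 9, 7, 9, 9, 8]
200 [66, 66, 66, 67, 67, 67, 67, 67, 67, 59, 40, 18, 8, 8, 8, 8, 9, 9]
202 [67, 67, 67, 67, 67, 67, 67, 68, 69, 62, 44, 20, 10, 8, 7, 7, 9, 9]
204 [67, 66, 66, 67, 68, 66, 67, 66, 67, 65, 46, 21, 10, 8, 8, 9, 8, 9]
```

View pics/t4.png

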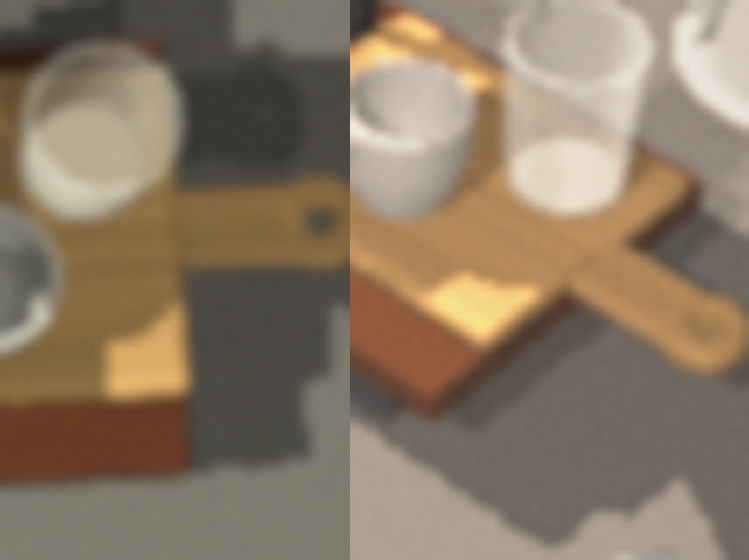

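In the top half of the picture the lower shoulder (188,390) and shelf end (188,470) line up within about 2 mm. The scene half agrees, and the cup and glass are standing. I'll back off now and go look at the bell.

>>> drive_tool --plan '[{"travel": [-0.4,0,0],"turn": 0,"hand": 1},{"travel": [-1.5,0,0],"turn": 0,"hand": 1},{"travel": [-3.5,0,-0.5],"turn": 0,"hand": 1},{"travel": [-6,0,-4],"turn": 0,"hand": 0.5},{"travel": [-9,0.4,-8.5],"turn": 0,"hand": 0},{"travel": [-14,1,-11.5],"turn": 0,"hand": 0},{"travel": [-20,1.8,-11.6],"turn": 0,"hand": 0},{"travel": [-26,2.6,-11.6],"turn": 0,"hand": 0},{"travel": [-32,3.4,-11.6],"turn": 0,"hand": 0},{"travel": [-37.5,4.1,-11.6],"turn": 0,"hand": 0},{"travel": [-41,4.6,-11.6],"turn": 0,"hand": 0},{"travel": [-42,4.7,-11.6],"turn": 0,"hand": 0}]'

```text
time: 12.72
position: [480.1, 413.1, 199.5]
tcp_rot: [-180.0, 0.0, -85.8]
ft_force: [0.2, -0.3, 0.6]
opening: 0.061
grip_force: 0.0
```

Run:
```python
from h import *
for k in range(2):
 for c in ('wrist','top'):
  f=grab(c,'w5.png' if c=='wrist' else None)
  for n in ['bell_button','service_bell']+(['paddle_shoulder'] if c=='top' else []):
    print(c,n,[(np.round(d['position'],1).tolist(),round(d['confidence'],2)) for d in ctrl.pinpoint(c,n)[:3]])
  if c=='wrist': print('proj',proj(f,[482,327,63]))
s=ctrl.get_state();print(s['time'],s['position'],s['tcp_rot'],s['opening'])
```

```text
wrist bell_button [([335.3, 394.9, 64.8], 0.82), ([486.3, 324.1, 62.2], 0.7), ([359.9, 262.0, 61.9], 0.55)]
wrist service_bell [([334.3, 390.6, 2.5], 0.85), ([481.2, 325.0, -1.7], 0.75), ([361.8, 267.4, 1.0], 0.66)]
proj [323.16842846  96.6442077 ]
top bell_button [([483.3, 328.6, 66.8], 0.49), ([337.5, 389.7, 61.3], 0.48), ([358.2, 261.4, 60.1], 0.36)]
top service_bell [([339.2, 398.5, -0.1], 0.9), ([362.5, 262.7, 3.7], 0.64)]
top paddle_shoulder [([568.9, -194.2, 74.6], 0.77)]
wrist bell_button [([359.5, 264.3, 61.9], 0.94), ([483.7, 326.5, 61.9], 0.83), ([336.3, 395.9, 61.3], 0.75)]
wrist service_bell [([481.2, 329.4, 0.3], 0.76), ([362.8, 264.4, -0.2], 0.7), ([337.2, 394.1, 2.5], 0.63)]
proj [324.65069934 102.00580433]
top bell_button [([360.5, 263.7, 62.3], 0.55), ([335.6, 393.3, 61.8], 0.43), ([483.2, 330.7, 63.8], 0.35)]
top service_bell [([340.0, 397.5, -1.7], 0.87), ([480.6, 326.4, 2.6], 0.62), ([362.6, 261.5, 1.9], 0.59)]
top paddle_shoulder [([414.1, -373.1, -2.5], 0.64), ([568.5, -189.7, 75.5], 0.61)]
13.425 [481.91452907 409.8178515  199.61295224] [-1.79997141e+02  1.95330475e-03 -8.60657827e+01] 0.004717485790743222
```

View pics/w5.png

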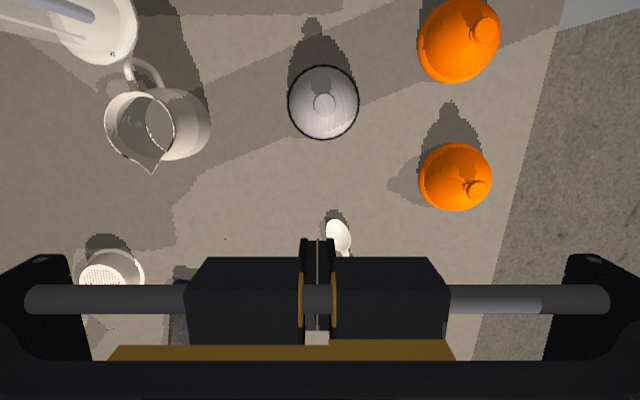

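The wrist picture shows the steel bell at (323,102), its button at (324,104), with the orange ones at (458,40) and (455,177). That puts the button at about (482.3, 328.5, 63). I'll move above it and press.

>>> drive_tool --plan '[{"travel": [2,0.1,1],"turn": 0,"hand": 0},{"travel": [5,0.3,3],"turn": 0,"hand": 0},{"travel": [7.5,0.5,6],"turn": 0,"hand": 0},{"travel": [8.1,0.5,9],"turn": 0,"hand": 0},{"travel": [8.1,0.5,10.8],"turn": 0,"hand": 0},{"travel": [8.1,0.5,11.4],"turn": 0,"hand": 0},{"travel": [8.1,0.5,11.7],"turn": 0,"hand": 0},{"travel": [8.1,0.5,11.9],"turn": 0,"hand": 0},{"travel": [8.1,0.5,12.1],"turn": 0,"hand": 0},{"travel": [8.1,0.5,12.2],"turn": 0,"hand": 0},{"travel": [8.1,0.5,12.2],"turn": 0,"hand": 0}]'

```text
time: 14.8
position: [482.7, 329.3, 78.2]
tcp_rot: [-179.9, 0.1, -86.0]
ft_force: [-0.8, 0.5, 4.1]
opening: 0.003
grip_force: 1.9
```

Run:
```python
from h import *
s=ctrl.get_state();print(s['time'],s['position'],s['ft_force'])
```

```text
14.8 [482.71848517 329.33503022  78.16859575] [-0.8035147   0.48069953  4.0999093 ]
```

>>> drive_tool --plan '[{"travel": [0,0,0.1],"turn": 0,"hand": 0},{"travel": [0,0,0.2],"turn": 0,"hand": 0},{"travel": [0,0,0.2],"turn": 0,"hand": 0}]'

```text
time: 15.18
position: [482.7, 329.4, 76.8]
tcp_rot: [-179.9, 0.0, -86.0]
ft_force: [-1.0, -0.5, 9.1]
opening: 0.005
grip_force: 4.6
```

>>> drive_tool --plan '[{"travel": [0,0,-0.4],"turn": 0,"hand": 0},{"travel": [0,0,-1.2],"turn": 0,"hand": 0},{"travel": [0,0,-3.5],"turn": 0,"hand": 0},{"travel": [0,0,-8],"turn": 0,"hand": 0},{"travel": [-3,0,-12],"turn": 0,"hand": 0},{"travel": [-6,0,-13],"turn": 0,"hand": 0},{"travel": [-7,0,-13],"turn": 0,"hand": 0},{"travel": [-7,0,-13],"turn": 0,"hand": 0}]'

```text
time: 16.18
position: [476.7, 398.3, 204.0]
tcp_rot: [179.9, -0.1, -86.0]
ft_force: [0.1, -0.5, 0.2]
opening: 0.001
grip_force: 0.0
```

Run:
```python
from h import *
ft=grab('top');fw=grab('wrist')
a=cv2.resize(ft['pixels'][140:220,320:410],None,fx=5,fy=5,interpolation=cv2.INTER_CUBIC)
b=cv2.resize(fw['pixels'][0:240,220:440],(367,400))
cv2.imwrite('pics/t6.png',np.hstack([a,b])[...,::-1])
s=ctrl.get_state();print(s['time'],s['position'],s['ft_force'])
P=ft['pixels'].astype(int);d=P[...,0]-P[...,2]
for r in (192,194,200,204): print(r,d[r,382:392].tolist())
```

```text
16.275 [477.00226019 397.53730135 204.11180766] [ 0.2282333  -0.43874746 -0.15746745]
192 [117, 116, 116, 112, 84, 43, 13, 9, 9, 8]
194 [118, 119, 120, 116, 90, 47, 15, 7, 9, 9]
200 [69, 71, 70, 62, 42, 19, 10, 9, 9, 8]
204 [69, 70, 70, 66, 48, 23, 10, 9, 9, 8]
```

View pics/t6.png

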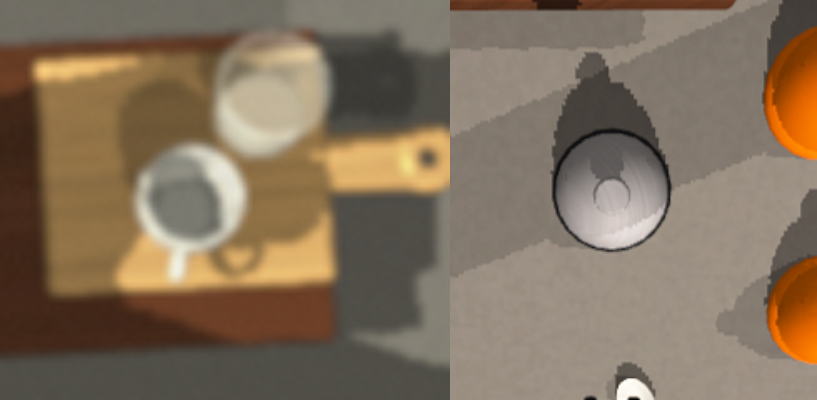

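The paddle still sits with its shoulders at the shelf end (335,280) and the cup and glass are upright on it. The bell stands on its base at (612,192), and the press reached 9 N, full travel. I'll hand it in.

```bash
python3 -c "
from cell import ctrl
print(ctrl.finish_job())"
```

```text
the job is handed in; nothing more can be done
None
```

The job is handed in: the paddle's shoulders are within about 2 mm of the shelf's end by the camera, the cup and glass are standing on it, and the bell was pressed to full travel (9 N) and released; no verdict was returned.

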